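Pulse the bench sample mill with its bayonet lid

TASK

Somebody parked a roll of sealing tape over the neck of the little grey sample mill: slide it off and lay it flat in the white tray. Then put the black lid with the orange bar into the mill's mouth, lugs down through the two gaps until its flange sits on the rim, and twist it clockwise (seen from above) about half way to the lock, so that the bar points at the green marks; do not let it click into lock. Finish while still gripping the lid and holding it there against its return spring, and leave the vials, the dropper bottle and the petri dish where they are.

Things in the scene. Friction and masses are not known exactly. Their poses are not given: they have to be found in the camera images.
- mill: Grey upright cylinder, 96 mm across, fixed; origin at the centre of its underside. Flat shoulder at 70 mm, from which a 43 mm wide aluminium neck rises to 98 mm. On the shoulder, 34 to 45 mm out, marks, the same on both sides: white in line with the x axis (0), green 0.70 rad clockwise seen from above (hold here), red 1.30 rad clockwise (locked).
- mill_mouth (a point): Centre of the mill's mouth, level with the neck's rim, 98 mm above the bench; z up. In the mouth a 5 mm thick plate has a 29 mm round bore and two gaps for the lid's lugs, 12 mm wide, along +x and -x, reaching 19 mm from the centre (a half turn is the same). The seated lid's grip point (lid_grip) lies 24 mm above this point.
- switch_ring (a joint): Spring ring in the neck, carried round by the seated lid's lugs; rad, clockwise from above. 0 = at rest, lid can drop in or come out; 0.55 = half way, bar at the green marks; from 1.0 on it counts as clicked into lock, 1.25 = stop. A spring (0.12 N m per rad) turns it back to 0 if the lid is let go. It lags the lid's turn by up to 0.17 rad of free play.
- lid_grip (a point): Middle of the lid's orange grip bar, on the lid's axis, 40 mm above the lid's underside; z up. Bar 46 mm long (x), 14 mm thick (y), from 22 to 58 mm above the underside, upright on a black round flange 60 mm across, 6 mm thick. A half turn looks the same. The lid stands upright on its plug on the bench; 0.06 to 0.12 kg.
- lid_foot (a point): Centre of the lid's underside, same axes as lid_grip. Below the flange (whose underside is at 16 mm) is a plug 24 mm across with two steel lugs along +x and -x, 7 mm wide, reaching 17.5 mm from the axis, 3 to 9 mm above this point. Turning is possible only when fully seated, lugs under the mouth plate.
- roll_center (a point): Centre of the roll of pale blue sealing tape: a ring 64 mm outside, hole 50 mm, 34 mm high, axis along z. It stands over the mill's neck on the shoulder, 6 mm higher than the rim; lift it at least 30 mm to clear the neck. While it is there the lid cannot seat. Weight about 0.06 kg.
- white_tray: Open white plastic tray, fixed to the bench, 100 mm (x) by 140 mm (y) outside, 30 mm high, walls and floor 2 mm; origin at the centre of its underside.
- vial_0: Bystander: glass vial with a blue cap, 26 mm across, 55 mm high, loose; origin at the centre of its underside.
- vial_1: Bystander: glass vial with a white cap, 26 mm across, 55 mm high, loose; origin at the centre of its underside.
- oil_bottle: Bystander: brown dropper bottle with a black cap, 28 mm across, 82 mm high, loose; origin at the centre of its underside.
- petri_1: Bystander: red petri dish, 58 mm across, 14 mm high, loose; origin at the centre of its underside.

How it is judged:
By the outcome, as a careful person would: the job done as asked, in the order asked, and still so for the second after the job is handed in, while the arm keeps its last pose, push and grip.
It also fails if it takes over 56 s, if anything falls off the work surface, if the arm or the gripper's body presses on something with over 40 N, if the wrist force passes 120 N, or if a joint passes its speed limit or range.

ROBOT

A 6-joint arm with a two-finger parallel gripper is mounted at the origin on the work surface; the furniture and walls round the work are solid. World frame = base frame: x ahead of the robot, y to its left, z up, the work surface at z = 0. Lengths are in m, angles in rad, forces in N, time in s.
With the tool pointing down it reaches from about 0.35 to 0.975 m from the base axis. Payload 7.1 kg.
Tool frame: the origin (TCP) lies at the very end of the fingers, on their centre line; the grasp point (between the pads) lies 19 mm behind it; z points along the fingers, y is the direction in which the jaws open and shut (so a half turn about z gives the same grasp; the last joint's range is limited). The gripper opens to 88 mm and grips with 3 to 60 N. Pads are 20 mm wide; open, the fingers measure 115 mm over their backs; the gripper's body (75 mm by 178 mm) begins 61 mm behind the grasp point.
Start: joints at [-1.337, 0.423, 1.63, -0, 1.089, -0.019], TCP at [0.156, -0.605, 0.223] pointing down, gripper open.
Joint ranges: [-3, 3], [-0.9, 2.11], [0.09, 2.58], [-1.31, 4.45], [0.11, 2.69], [-2.54, 2.54]. Speed limits (rad/s): [2.39, 2.39, 3.01, 3.14, 3.14, 3.14].

INTERFACE

Orientations are given as [roll, pitch, yaw] about the fixed x, y, z axes, in that order (R = Rz(yaw) Ry(pitch) Rx(roll)).
In Python, from plant import * gives the robot as it stands.
- The arm moves only by the tool jog_arm, never from a script. Its argument "increments" is a list that holds one entry, the list of rows, each a list of 5 numbers: the opening, from 0 (shut) to 1 (fully open), then the shift along the tool's x, y, z in m, then the turn about the tool's z in rad. In form: [[[claw, dx, dy, dz, twist], ...]]. A call has exactly 8 rows; each row shifts and turns the commanded pose from where the row before left it, along the tool's axes as they then stand; what a row does not reach is not made up. A row lasts 1/12 s, in which the tool goes at most 41.7 mm and 7.16 degrees, less where a joint would pass 70% of its speed; a pose out of reach is approached as far as the arm can. A call with a gripper value outside its range is refused whole. The fingers move at their own pace and stop on an object; "newtons" is the grip in N (left out, the last holds). Time passes only in rows, so rows that do not move let the fingers close, or fill a call up. It gives the time, the measured TCP pose, the force and the opening at its end, in the units of the state.
- state(): the state, without advancing time (a new reading comes with each control period).
- grab_frame(name): name is "scene" or "top"; returns a dict with "image" (384x512x3 uint8, red, green, blue), "K" (3x3 intrinsics, pixels), "dist" ([k1, k2, p1, p2, k3] as OpenCV has them; the pictures are not rectified), "R" (3x3) and "t" (3): a world point X has camera coordinates R X + t. Camera axes: x right, y down, z forward; pixel columns grow to the right and rows downward; lengths in m; the calibration is good to about 2 mm. A picture is of the moment at which its call begins. There is no depth.
- finish_job(): hands the job in, once; it reports no verdict.
The state is a dict: "clock": time; "q": joint angles; "qvel": joint speeds; "joint_torque": joint torques, N m; "tcp_pos": TCP position; "orientation": TCP orientation; "ft_force": force on the tool from outside, world axes, zero at the start; "wrist_torque": the same for the moment, N m; "gripper_width": opening from 0.0 (shut) to 1.0 (fully open).
Only numpy, scipy, OpenCV 4.12 (cv2) and the standard library are available. Lean on these libraries where they do the work, as an engineer would, in place of code of your own. Each camera call takes 0.05 s, during which the arm holds its last target.

## Working session

There is one attempt and no reset: what is moved stays moved. The work goes in short steps, Python scripts to look and compute and a tool call to move; the robot and the scene stay as the last step left them, time stands still between calls to the robot, and variables do not carry over. Pictures are saved under pics/ and viewed, and the job is handed in when it is done.

Besides the shell and the picture viewer there is one more tool, called after "Request:" by a JSON object that holds its "name" and its "arguments". jog_arm: Moves the arm, as the interface text tells. Its arguments: {"type":"object","properties":{"increments":{"type":"array"},"newtons":{"type":"number"}},"required":["increments"]}

```bash
ls; mkdir -p pics; python3 - <<'E'
from plant import *
import cv2,pickle
s=state();print(s)
d={}
for n in("scene","top"):
    f=grab_frame(n);d[n]=f
    cv2.imwrite(f"pics/{n}0.png",f["image"][:,:,::-1])
    print(n,f["K"],f["dist"],f["R"],f["t"])
pickle.dump(d,open("f0.pkl","wb"))
E
```

```text
pics
{'clock': 0.0, 'q': array([-1.33699610e+00,  4.23863259e-01,  1.63067687e+00, -6.50585200e-06,
        1.08860017e+00, -1.89874016e-02]), 'qvel': array([-1.03250626e-03,  3.39859885e-04, -3.19269214e-04,  1.79835994e-03,
       -5.08552731e-05, -9.64929467e-04]), 'joint_torque': array([-2.42372539e-05, -5.44624150e+01, -2.73676032e+01,  6.43873005e-02,
        2.26563087e-02, -1.11547217e-04]), 'tcp_pos': array([ 0.15621745, -0.60459009,  0.22189286]), 'orientation': array([-3.14004518e+00, -2.36256560e-05,  2.52790627e-01]), 'ft_force': array([ 0.63097974,  0.14932184, -0.38018383]), 'wrist_torque': array([ 0.00374739, -0.01385336, -0.04235577]), 'gripper_width': 1.000258548870734}
scene [[384.35278469   0.         246.82987467]
 [  0.         384.35278469 192.9377015 ]
 [  0.           0.           1.        ]] [-0.00890686  0.          0.          0.          0.        ] [[-0.73743413 -0.67518963 -0.01760296]
 [-0.47597611  0.53799339 -0.69570817]
 [ 0.47920521 -0.50466036 -0.71810882]] [0.47180519 0.41612345 0.55923307]
top [[427.91962324   0.         248.70657289]
 [  0.         427.91962324 188.68179626]
 [  0.           0.           1.        ]] [-0.06208473  0.          0.          0.          0.        ] [[ 0.02800855 -0.99958753 -0.00634708]
 [-0.98757863 -0.02668885 -0.15484233]
 [ 0.15460906  0.01060514 -0.98791881]] [-0.07905217  0.66704526  0.88207226]
```

View pics/scene0.png

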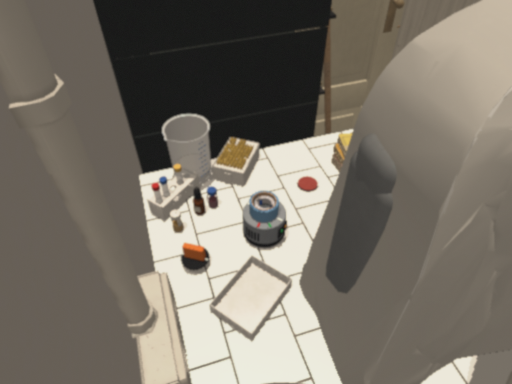

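View pics/top0.png

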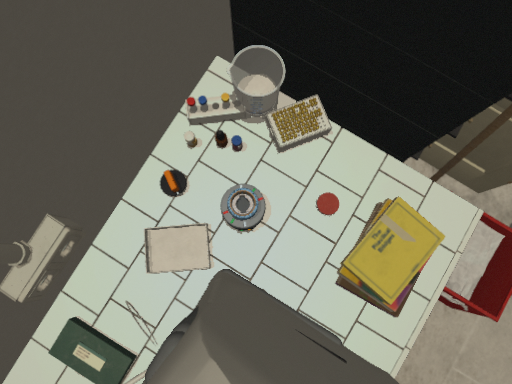

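The top view shows the mill with the roll at about (242,207), the lid at (174,182), the tray at (178,248), the vials and bottle at (190,138), (237,143) and (221,138), and the petri dish at (327,203). I'll zoom in for detail next.

```bash
cat > h.py <<'E'
import cv2,numpy as np,pickle
def ray(f,uv,z):
    K,D,R,t=[np.array(f[k],float) for k in("K","dist","R","t")]
    p=cv2.undistortPoints(np.array(uv,float).reshape(-1,1,2),K,D).reshape(-1,2)
    d=np.c_[p,np.ones(len(p))]@R; c=-R.T@t
    return (c+d*((z-c[2])/d[:,2])[:,None])
def proj(f,X):
    rv=cv2.Rodrigues(np.array(f["R"]))[0]
    return cv2.projectPoints(np.array(X,float).reshape(-1,1,3),rv,np.array(f["t"]),np.array(f["K"]),np.array(f["dist"]))[0].reshape(-1,2)
def crop(f,x0,y0,w,h,s,fn):
    c=f["image"][y0:y0+h,x0:x0+w,::-1]
    cv2.imwrite(fn,cv2.resize(c,None,fx=s,fy=s,interpolation=cv2.INTER_CUBIC))
E
python3 - <<'E'
from h import *
d=pickle.load(open("f0.pkl","rb"))
crop(d["top"],140,120,130,155,4-.2,"pics/topc.png") if 0 else crop(d["top"],140,120,140,150,4,"pics/topc.png")
crop(d["scene"],140,170,160,140,4,"pics/scenec.png")
E
```

```text
(no output)
```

View pics/topc.png

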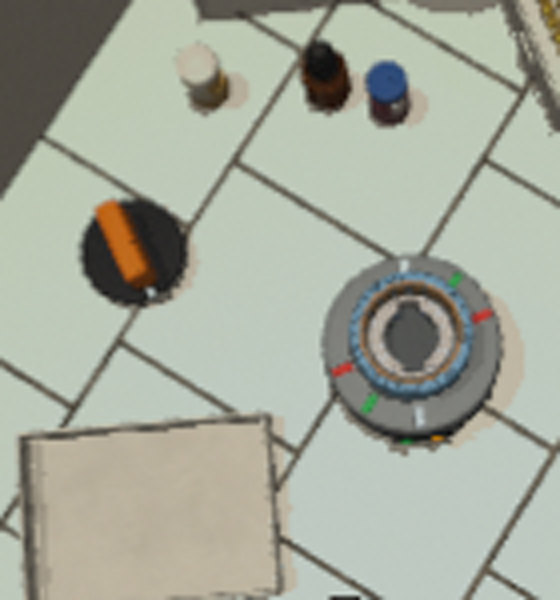

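View pics/scenec.png

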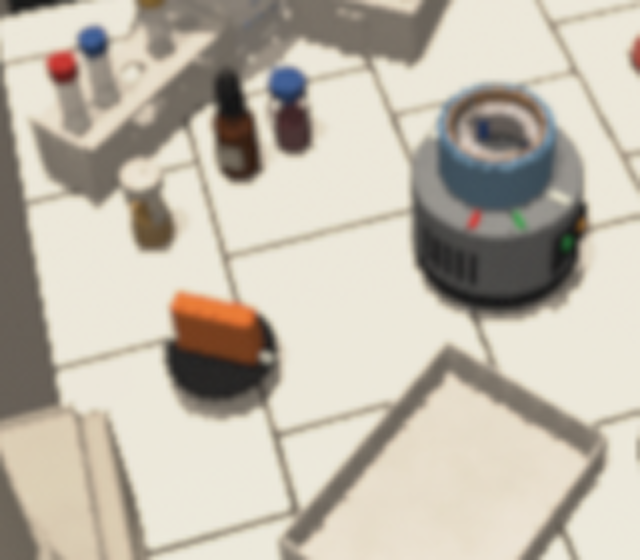

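```bash
cat > meas.py <<'E'
from h import *
d=pickle.load(open("f0.pkl","rb"))
def comps(f,mask,mn=4):
    n,l,st,c=cv2.connectedComponentsWithStats(mask.astype(np.uint8))
    return [(st[i][4],c[i].round(1),st[i][:4],l==i) for i in range(1,n) if st[i][4]>=mn]
for n in("top","scene"):
    f=d[n];hsv=cv2.cvtColor(f["image"],cv2.COLOR_RGB2HSV);H,S,V=[hsv[:,:,i].astype(int) for i in range(3)]
    y,x=np.mgrid[:384,:512]
    m={"blue":(H>95)&(H<115)&(S>70)&(V>70),"orange":(H>3)&(H<16)&(S>180)&(V>100),
       "green":(H>55)&(H<85)&(S>110),"red":((H<5)|(H>174))&(S>140)}
    for k,mm in m.items():
        for a,c,b,_ in comps(f,mm): 
            if 130<c[0]<340 and 120<c[1]<330: print(n,k,a,c,b)
    ls=[("blue",.101)]
    if n=="top":
        bl=[q for q in comps(f,m["blue"],60) if abs(q[1][0]-242)<15][0]
        cn=cv2.findContours(bl[3].astype(np.uint8),cv2.RETR_EXTERNAL,cv2.CHAIN_APPROX_NONE)[0][0]
        el=cv2.fitEllipse(cn);print("roll ell",el,[ray(f,[el[0]],z)[0] for z in(.104,.087)])
        for nm,uv in(("w1",[241,186.5]),("w2",[244.75,223.75])): print(nm,ray(f,[uv],.07)[0])
    g=[q for q in comps(f,m["green"])if 200<q[1][0]<320]; r=[q for q in comps(f,m["red"])if 200<q[1][0]<290]
    for q in g+r: print(n,q[1],ray(f,[q[1]],.07)[0])
    o=max(comps(f,m["orange"]),key=lambda q:q[0]); 
    cn=cv2.findContours(o[3].astype(np.uint8),cv2.RETR_EXTERNAL,cv2.CHAIN_APPROX_NONE)[0][0]
    print("bar",cv2.minAreaRect(cn),[ray(f,[q],.058)[0] for q in cv2.boxPoints(cv2.minAreaRect(cn))])
    # lid black flange
    cx,cy=o[1]; bk=(V<60)&(abs(x-cx)<25)&(abs(y-cy)<25); bk|=o[3]
    q=max(comps(f,bk),key=lambda q:q[0]);cn=cv2.findContours(q[3].astype(np.uint8),cv2.RETR_EXTERNAL,cv2.CHAIN_APPROX_NONE)[0][0]
    print("flange",cv2.fitEllipse(cn),ray(f,[cv2.fitEllipse(cn)[0]],.02)[0])
E
python3 meas.py
```

```text
top blue 75 [236.3 140.1] [232 136  10   9]
top blue 155 [242.3 205.5] [228 188  30  31]
top orange 129 [170.2 180. ] [164 171  13  19]
top green 7 [253.3 189.6] [252 188   3   4]
top green 8 [232.  220.5] [231 219   3   4]
top red 329 [327.5 203.4] [317 193  22  21]
top red 8 [260.  198.5] [258 198   5   2]
top red 10 [225.  211.9] [223 211   5   3]
roll ell ((236.34725952148438, 140.0915985107422), (8.446961402893066, 9.43431568145752), 106.83341979980469) [array([ 0.76322693, -0.03241957,  0.104     ]), array([ 0.76788873, -0.03167424,  0.087     ])]
w1 [ 0.67038502 -0.04423951  0.07      ]
w2 [ 0.59091383 -0.05460916  0.07      ]
top [253.3 189.6] [ 0.66438364 -0.070738    0.07      ]
top [232.  220.5] [ 0.59703827 -0.02744023  0.07      ]
top [260.  198.5] [ 0.64558515 -0.08551605  0.07      ]
top [225.  211.9] [ 0.6148861  -0.01196558  0.07      ]
bar ((170.09278869628906, 179.95877075195312), (19.697715759277344, 6.701284885406494), 66.03751373291016) [array([0.69915387, 0.12774581, 0.058     ]), array([0.70556608, 0.11462019, 0.058     ]), array([0.66616425, 0.09484732, 0.058
[... 361 characters left out ...]
9] [251 204  27  17]
scene orange 226 [194.1 251.7] [184 245  21  15]
scene green 11 [281.1 230.6] [280 229   3   4]
scene red 166 [307.2 183.5] [299 178  17  12]
scene red 34 [155.2 186.2] [152 183   7   7]
scene [281.1 230.6] [ 0.5710232  -0.03222749  0.07      ]
bar ((193.82693481445312, 251.86538696289062), (21.57277488708496, 11.96308422088623), 11.309932708740234) [array([0.68502166, 0.14231863, 0.058     ]), array([0.70364275, 0.11983746, 0.058     ]), array([0.66311731, 0.09797989, 0.058     ]), array([0.64570935, 0.12077718, 0.058     ])]
flange ((194.06971740722656, 251.78236389160156), (12.218637466430664, 22.273807525634766), 108.17134857177734) [0.69739327 0.10461711 0.02      ]
```

```bash
python3 - <<'E'
from h import *
d=pickle.load(open("f0.pkl","rb"))
crop(d["top"],135,215,90,65,7,"pics/tray.png"); crop(d["top"],150,160,50,50,11,"pics/lid.png"); crop(d["top"],212,178,60,60,10,"pics/mill.png")
E
```

```text
(no output)
```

View pics/tray.png

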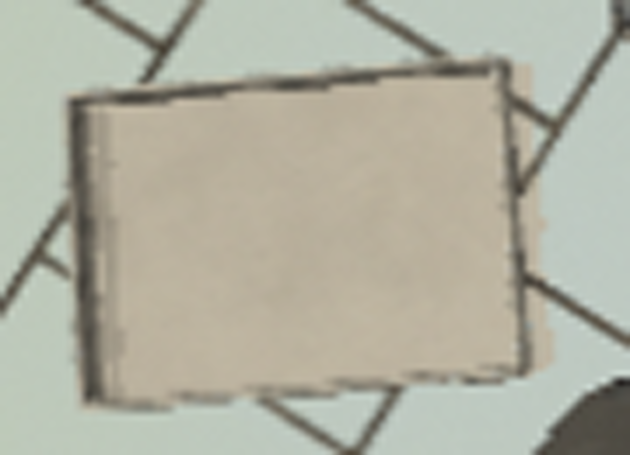

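View pics/lid.png

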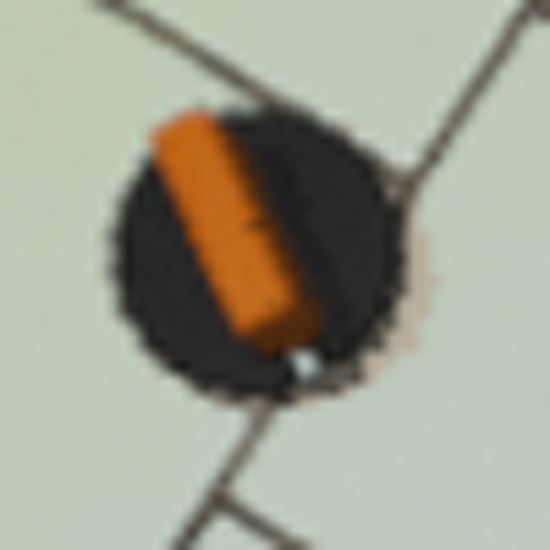

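View pics/mill.png

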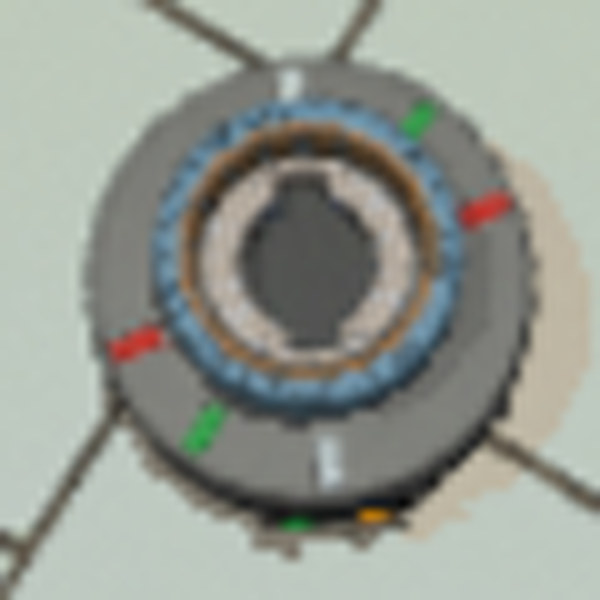

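```bash
python3 - <<'E'
from h import *
d=pickle.load(open("f0.pkl","rb"));f=d["top"];g=d["scene"]
c=np.array([(70,97),(505,62),(530,372),(85,405)],float)/7+[135,215]-.45
P=ray(f,c,.03);print("tray",P,P.mean(0),[np.linalg.norm(P[i]-P[i-1]) for i in range(4)])
b=np.array([(152,135),(210,110),(300,318),(240,345)],float)/11+[150,160]-.45
B=ray(f,b,.058);print("bar",B,B.mean(0))
# scene bar top corners
b=np.array([(176,291),(262,309),(252,327),(171,302)],float)/4+[140,170]-.4
B=ray(g,b,.058);print("bar scene",B,B.mean(0))
# scene red, green, white marks
m=np.array([(475,220),(518,219),(558,198)],float)/4+[140,170]-.4
print("scene marks r,g,w",ray(g,m,.07)); print("pred",proj(g,[(0.6149,-.012,.07),(.597,-.0274,.07),(.591,-.0546,.07)]),m)
# roll: top-ring outer edges top view
e=np.array([(157,250),(460,250)],float)/10+[212,178]-.45; print("roll sides",ray(f,e,.104))
e=np.array([(308,100),(308,383)],float)/10+[212,178]-.45; print("roll tb",ray(f,e,.104))
e=np.array([(182,250),(436,250),(308,124),(308,375)],float)/10+[212,178]-.45; print("hole",ray(f,e,.104))
e=np.array([(200,260),(418,260),(308,155),(308,363)],float)/10+[212,178]-.45; print("neck",ray(f,e,.098))
# petri,vials
for n,uv,z in(("petri",(327.5,203.4),.014),("blue",(236.3,140.1),.055),("white",(189.5,136),.055),("bottle",(220,133),.082)): print(n,ray(f,[uv],z))
fl=np.array([(112,255),(405,235),(265,100),(265,400)],float)/11+[150,160]-.45;print("flange",ray(f,fl,.022))
E
```

```text
tray [[0.57713856 0.16760741 0.03      ]
 [0.59224304 0.03016606 0.03      ]
 [0.4960289  0.01836405 0.03      ]
 [0.48142413 0.15699404 0.03      ]] [0.53670866 0.09328289 0.03      ] [np.float64(0.09630107334275785), np.float64(0.1382688324469078), np.float64(0.09693527401898756), np.float64(0.13939718449092253)]
bar [[0.70027954 0.12706959 0.058     ]
 [0.70564399 0.11575757 0.058     ]
 [0.66425141 0.0954695  0.058     ]
 [0.65853803 0.10707963 0.058     ]] [0.68217824 0.11134407 0.058     ]
bar scene [[0.70790722 0.11837726 0.058     ]
 [0.66616887 0.09645039 0.058     ]
 [0.66176717 0.10754426 0.058     ]
 [0.7044951  0.12474479 0.058     ]] [0.68508459 0.11177918 0.058     ]
scene marks r,g,w [[ 0.61696321 -0.01290033  0.07      ]
 [ 0.60046496 -0.02848141  0.07      ]
 [ 0.59385601 -0.05371142  0.07      ]]
pred [[258.8041346  225.35236357]
 [270.02769013 225.49546608]
 [280.40468917 219.5423898 ]] [[258.35 224.6 ]
 [269.1  224.35]
 [279.1  219.1 ]]
roll sides [[ 0.63084239 -0.01808334  0.104     ]
 [ 0.63253617 -0.08013974  0.104     ]]
roll tb [[ 0.66278846 -0.04807694  0.104     ]
 [ 0.60438672 -0.04984458  0.104     ]]
hole [[ 0.63098291 -0.02320713  0.104     ]
 [ 0.63240272 -0.0752267   0.104     ]
 [ 0.65778989 -0.0482285   0.104     ]
 [ 0.60602198 -0.04979519  0.104     ]]
neck [[ 0.62974219 -0.02666531  0.098     ]
 [ 0.63096958 -0.07160324  0.098     ]
 [ 0.65222026 -0.04827111  0.098     ]
 [ 0.60905486 -0.04957727  0.098     ]]
petri [[ 0.64600538 -0.23932979  0.014     ]]
blue [[ 0.77664197 -0.03016718  0.055     ]]
white [[0.7834423  0.07424696 0.055     ]]
bottle [[0.78415023 0.0043494  0.082     ]]
flange [[0.68181365 0.1416253  0.022     ]
 [0.68759868 0.0812342  0.022     ]
 [0.71515932 0.11176066 0.022     ]
 [0.65255887 0.10827783 0.022     ]]
```

Request:
{"name": "jog_arm", "arguments": {"increments": [[[1,0,0,-0.04,0],[1,0,0,-0.03,0],[1,0.033,-0.023,0,0],[1,0.033,-0.023,0,0],[1,0.033,-0.023,0,0],[1,0.033,-0.023,0,0],[1,0.033,-0.023,0,0],[1,0.033,-0.023,0,0]]], "newtons": 15}}

```text
clock: 0.77
tcp_pos: [0.3142, -0.4202, 0.2925]
orientation: [-3.141, 0.0, 0.252]
ft_force: [0.3, -0.5, -0.2]
gripper_width: 0.999
```

Request:
{"name": "jog_arm", "arguments": {"increments": [[[1,0.033,-0.023,0,0],[1,0.033,-0.023,0,0],[1,0.033,-0.023,0,0],[1,0.033,-0.023,0,0],[1,0.033,-0.023,0,0],[1,0.033,-0.023,0,0],[1,0.033,-0.023,0,0],[1,0.033,-0.023,0,0]]]}}

```text
clock: 1.43
tcp_pos: [0.5239, -0.1759, 0.2925]
orientation: [-3.141, 0.0, 0.253]
ft_force: [0.1, 0.3, 1.3]
gripper_width: 1.004
```

Request:
{"name": "jog_arm", "arguments": {"increments": [[[1,0.0345,-0.0242,0,0],[1,0.0345,-0.0242,0,0],[1,0.0345,-0.0242,0,0],[1,0.0345,-0.0242,0,0],[1,0,0,0.03,0.072],[1,0,0,0.03,0.072],[1,0,0,0,0],[1,0,0,0,0]]]}}

```text
clock: 2.1
tcp_pos: [0.6299, -0.0507, 0.231]
orientation: [-3.141, 0.005, 0.111]
ft_force: [-0.1, 0.1, -0.3]
gripper_width: 0.999
```

```bash
python3 - <<'E'
from plant import *
from h import *
s=state();print(s["tcp_pos"],s["orientation"],s["q"])
for n in("top","scene"):
    f=grab_frame(n); p=proj(f,[s["tcp_pos"]])[0];print(n,p)
    im=f["image"].copy(); cv2.imwrite(f"pics/{n}1.png",cv2.resize(im[90:310,130:400,::-1],None,fx=2.8,fy=2.6))
E
```

```text
[ 0.62991256 -0.05074526  0.23099847] [-3.14060259  0.00461503  0.11113017] [-9.92195023e-02  4.26581013e-01  1.60342738e+00  5.14229191e-06
  1.11630429e+00  1.36044667e+00]
top [241.78047806 194.69133051]
scene [266.81401609 154.70599479]
```

View pics/scene1.png

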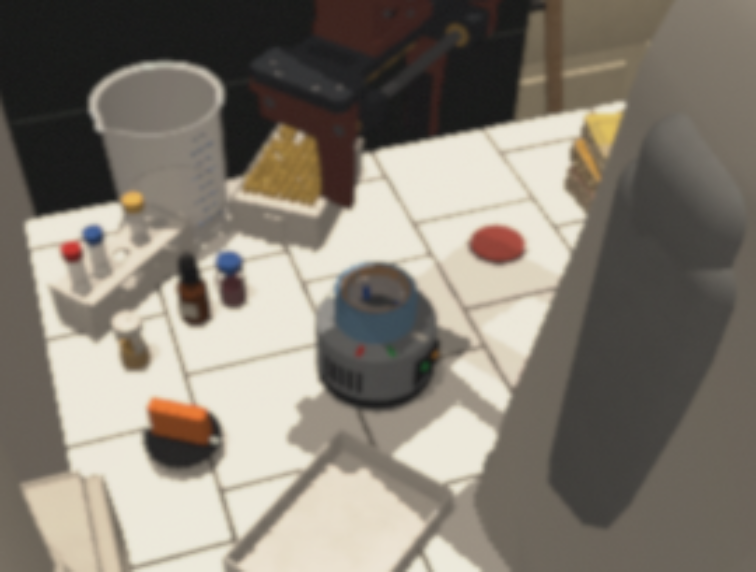

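View pics/top1.png

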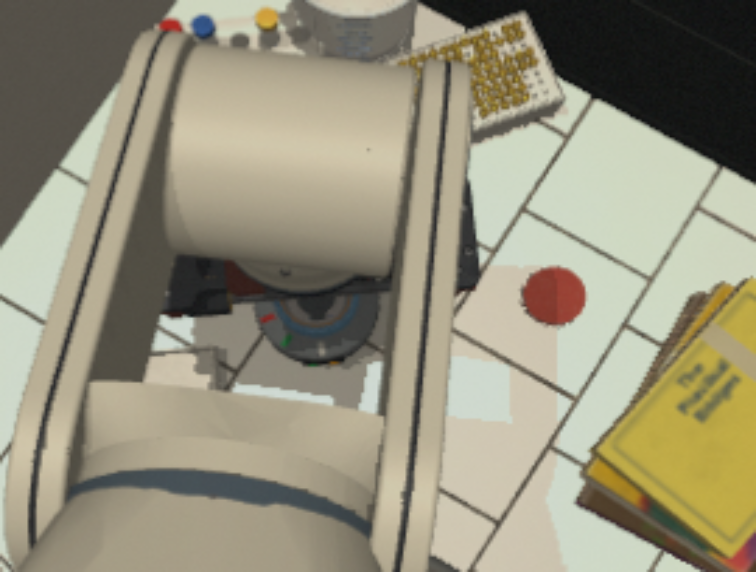

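Request:
{"name": "jog_arm", "arguments": {"increments": [[[1,0,0,0.03,0],[1,0,0,0.03,0],[1,0,0,0.03,0],[1,0,0,0.02,0],[1,0,0,0,0],[1,0,0,0,0],[1,0,0,0,0],[1,0,0,0,0]]]}}

```text
clock: 2.87
tcp_pos: [0.6331, -0.0514, 0.1254]
orientation: [3.141, -0.004, 0.109]
ft_force: [0.0, -0.5, -0.2]
gripper_width: 1.002
```

```bash
python3 - <<'E'
from plant import *
from h import *
s=state();print(s["tcp_pos"],s["orientation"])
f=grab_frame("scene");print(proj(f,[s["tcp_pos"]]))
crop(f,190,100,150,130,5,"pics/s2.png")
E
```

```text
[ 0.633056   -0.05137823  0.12536464] [ 3.14072492 -0.00421458  0.10879909]
[[264.85648712 192.91149745]]
```

View pics/s2.png

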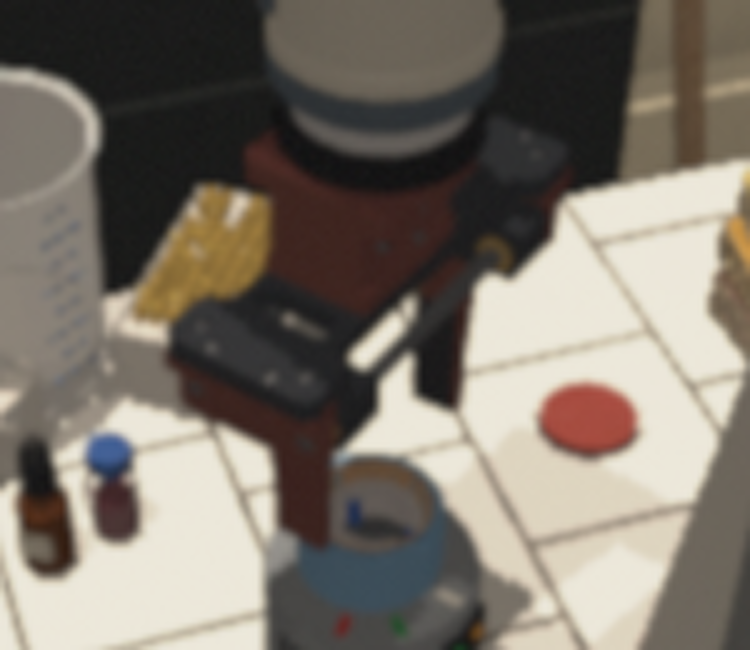

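The scene view shows the fingers straddling the roll, with the near fingertip at about (252,208). I'll go down and grip.

Request:
{"name": "jog_arm", "arguments": {"increments": [[[1,-0.001,-0.002,0.02,0],[1,0,0,0.018,0],[1,0,0,0.009,0],[1,0,0,0,0],[0.5,0,0,0,0],[0.5,0,0,0,0],[0.5,0,0,0,0],[0.5,0,0,0,0]]], "newtons": 15}}

```text
clock: 3.58
tcp_pos: [0.6308, -0.0492, 0.0767]
orientation: [3.141, -0.002, 0.109]
ft_force: [0.2, -1.1, 0.4]
gripper_width: 0.733
```

Request:
{"name": "jog_arm", "arguments": {"increments": [[[0.5,0,0,0,0],[0.5,0,0,0,0],[0.5,0,0,0,0],[0.5,0,0,0,0],[0.5,0,0,-0.01,0],[0.5,0,0,-0.01,0],[0.5,0,0,-0.02,0],[0.5,0,0,-0.02,0]]]}}

```text
clock: 4.25
tcp_pos: [0.6295, -0.0491, 0.1364]
orientation: [-3.141, 0.001, 0.109]
ft_force: [-0.2, 0.4, -0.5]
gripper_width: 0.727
```

Request:
{"name": "jog_arm", "arguments": {"increments": [[[0.5,0,0,-0.01,0],[0.5,-0.0128,-0.0252,0,0],[0.5,-0.0128,-0.0252,0,0],[0.5,-0.0128,-0.0252,0,0],[0.5,-0.0128,-0.0252,0,0],[0.5,-0.0128,-0.0252,0,0],[0.5,-0.0128,-0.0252,0,0],[0.5,0,0,0,0]]]}}

```text
clock: 4.92
tcp_pos: [0.5343, 0.0957, 0.1458]
orientation: [-3.141, 0.002, 0.111]
ft_force: [-0.6, -0.0, -1.1]
gripper_width: 0.729
```

```bash
python3 - <<'E'
from plant import *
from h import *
s=state();print(s["tcp_pos"],s["orientation"])
f=grab_frame("scene");print(proj(f,[s["tcp_pos"]]))
crop(f,150,120,160,220,2.7,"pics/s3.png")
E
```

```text
[0.53428931 0.09570003 0.14577747] [-3.14081251e+00  2.18780383e-03  1.11394708e-01]
[[252.99165698 257.85076753]]
```

View pics/s3.png

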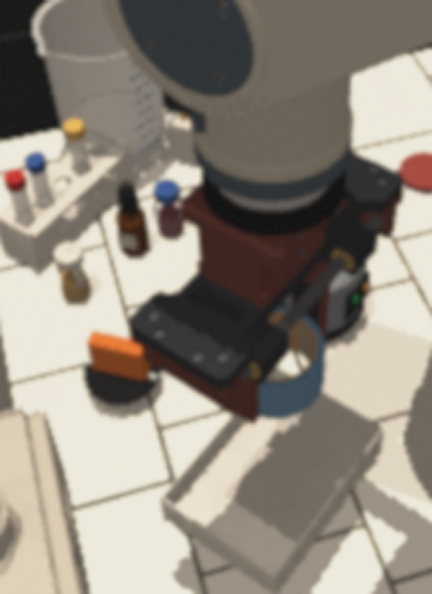

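Request:
{"name": "jog_arm", "arguments": {"increments": [[[0.5,0.002,0.002,0.03,0],[0.5,0,0,0.03,0],[0.5,0,0,0.03,0],[0.5,0,0,0.02,0],[0.5,0,0,0.012,0],[0.5,0,0,0.006,0],[0.5,0,0,0.004,0],[0.5,0,0,0,0]]]}}

```text
clock: 5.63
tcp_pos: [0.5401, 0.0908, 0.0138]
orientation: [3.142, -0.0, 0.108]
ft_force: [0.3, 0.1, -0.5]
gripper_width: 0.73
```

Request:
{"name": "jog_arm", "arguments": {"increments": [[[0.5,0,0,0.002,0],[0.5,0,0,0.001,0],[0.5,0,0,0.001,0],[0.5,0,0,0,0],[0.5,0,0,0,0],[0.5,0,0,0,0],[0.5,0,0,0,0],[0.5,0,0,0,0]]]}}

```text
clock: 6.3
tcp_pos: [0.5396, 0.0911, 0.0098]
orientation: [3.142, -0.0, 0.109]
ft_force: [0.2, -1.3, -1.0]
gripper_width: 0.724
```

Request:
{"name": "jog_arm", "arguments": {"increments": [[[0.86,0,0,0,0],[0.86,0,0,0,0],[0.86,0,0,0,0],[0.86,0,0,0,0],[0.86,0,0,-0.015,0],[0.86,0,0,-0.03,0],[0.86,0,0,-0.03,0],[0.86,0,0,-0.035,0]]]}}

```text
clock: 6.97
tcp_pos: [0.5384, 0.0909, 0.1199]
orientation: [3.141, 0.003, 0.109]
ft_force: [0.1, 0.1, 0.1]
gripper_width: 0.859
```

Request:
{"name": "jog_arm", "arguments": {"increments": [[[0.7,0.029,-0.001,0,0],[0.6,0.029,-0.001,0,0],[0.6,0.029,-0.001,0,0],[0.6,0.029,-0.001,0,0],[0.6,0.0293,-0.0005,0,0],[0.6,0,0,0,-0.117],[0.6,0,0,0,-0.117],[0.6,0,0,0,-0.117]]]}}

```text
clock: 7.63
tcp_pos: [0.6836, 0.1113, 0.1191]
orientation: [-3.141, 0.001, 0.466]
ft_force: [-0.2, 0.4, 1.1]
gripper_width: 0.599
```

```bash
python3 - <<'E'
from plant import *
from h import *
s=state();print(s["tcp_pos"],s["orientation"])
f=grab_frame("scene");print(proj(f,[s["tcp_pos"]]))
crop(f,140,120,180,220,2.7,"pics/s4.png")
f=grab_frame("top")
crop(f,130,110,170,180,3.3,"pics/t4.png")
E
```

```text
[0.68361966 0.11133328 0.11914337] [-3.14138427e+00  5.95523198e-04  4.65529972e-01]
[[190.31395827 227.87445155]]
```

View pics/s4.png

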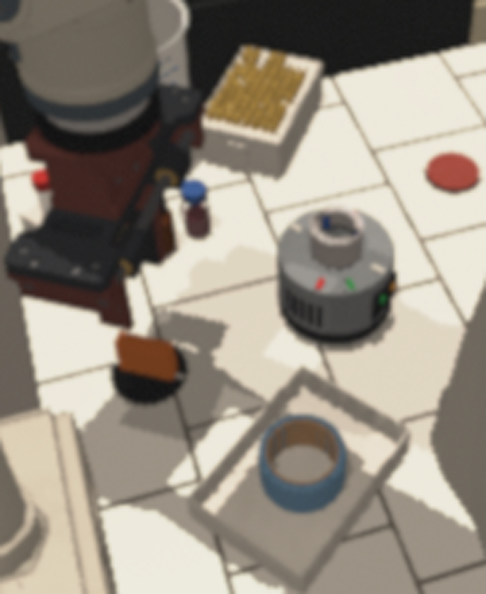

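View pics/t4.png

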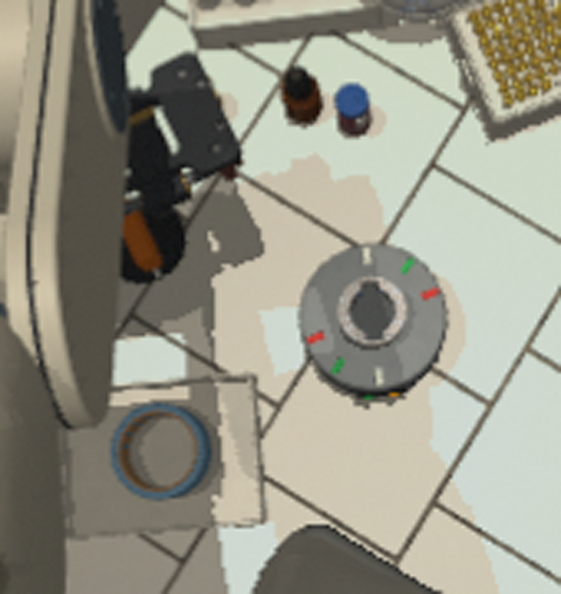

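The roll lies flat in the tray, at about (180,246) in the top view, and the mill neck is free. While the view is clear I'll refine the mill centre.

```bash
python3 - <<'E'
from plant import *
from h import *
d={n:grab_frame(n) for n in("top","scene")}
pickle.dump(d,open("f1.pkl","wb"))
def comps(m,mn):
    n,l,st,c=cv2.connectedComponentsWithStats(m.astype(np.uint8))
    return sorted([(st[i][4],c[i],l==i) for i in range(1,n) if st[i][4]>=mn],key=lambda q:-q[0])
for n,f in d.items():
    hsv=cv2.cvtColor(f["image"],cv2.COLOR_RGB2HSV);H,S,V=[hsv[:,:,i].astype(int) for i in range(3)]
    y,x=np.mgrid[:384,:512]
    for nm,m in(("blue",(H>95)&(H<115)&(S>70)&(V>50)),("green",(H>55)&(H<85)&(S>110)),("red",((H<5)|(H>174))&(S>140)&(V>80))):
        for a,c,mm in comps(m,5):
            if 150<c[0]<320 and 150<c[1]<330:
                print(n,nm,a,c.round(1),ray(f,[c],.07)[0].round(4))
                if nm=="blue" and n=="top":
                    cn=cv2.findContours(mm.astype(np.uint8),cv2.RETR_EXTERNAL,cv2.CHAIN_APPROX_NONE)[0][0];e=cv2.fitEllipse(cn);print(e,ray(f,[e[0]],.034)[0])
    crop(f,*( (212,178,60,60) if n=="top" else (230,185,65,65)),9,f"pics/mill_{n}.png")
E
```

```text
top blue 128 [183.5 247.1] [0.5381 0.0726 0.07  ]
((177.8712615966797, 246.32640075683594), (27.06353187561035, 28.23459815979004), 84.68216705322266) [0.5400323 0.0907688 0.034    ]
top blue 5 [164. 246.] [0.5392 0.1139 0.07  ]
((164.0, 246.0265350341797), (0.0004961834056302905, 4.9597601890563965), 0.002997760660946369) [0.53974045 0.12129211 0.034     ]
top green 9 [253. 190.] [ 0.6635 -0.0701  0.07  ]
top green 8 [232.  220.5] [ 0.597  -0.0274  0.07  ]
top red 10 [225.  211.9] [ 0.6149 -0.012   0.07  ]
top red 8 [260.  198.5] [ 0.6456 -0.0855  0.07  ]
scene blue 219 [251.9 301.7] [0.5081 0.1284 0.07  ]
scene blue 57 [210.9 190.2] [ 0.7658 -0.017   0.07  ]
scene blue 8 [260.5 202.5] [ 0.6552 -0.0637  0.07  ]
scene green 10 [281.2 230.5] [ 0.571  -0.0326  0.07  ]
scene red 167 [307.2 183.5] [ 0.6133 -0.181   0.07  ]
scene red 36 [155.4 186.1] [0.8731 0.0597 0.07  ]
```

View pics/mill_top.png

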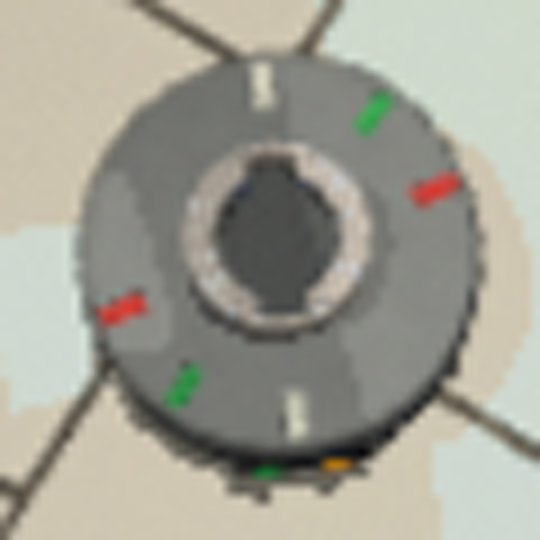

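View pics/mill_scene.png

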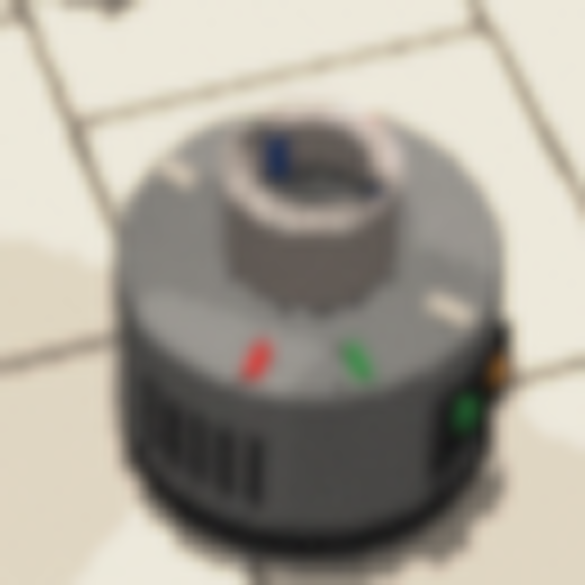

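Request:
{"name": "jog_arm", "arguments": {"increments": [[[0.6,0,0,0.03,0],[0.6,0,0,0.03,0],[0.6,0,0,0.02,0],[0.6,0,0,0.011,0],[0.6,0,0,0,0],[0.6,0,0,0,0],[0.1,0,0,0,0],[0.1,0,0,0,0]]], "newtons": 30}}

```text
clock: 8.5
tcp_pos: [0.6847, 0.1115, 0.0305]
orientation: [3.141, -0.003, 0.459]
ft_force: [0.4, 0.3, 0.2]
gripper_width: 0.492
```

Request:
{"name": "jog_arm", "arguments": {"increments": [[[0.1,0,0,0,0],[0.1,0,0,0,0],[0.1,0,0,0,0],[0.1,0,0,0,0],[0.1,0,0,0,0],[0.1,0,0,0,0],[0.1,0,0,0,0],[0.1,0,0,0,0]]]}}

```text
clock: 9.17
tcp_pos: [0.6836, 0.1114, 0.029]
orientation: [3.141, -0.0, 0.46]
ft_force: [-0.9, -0.6, 4.5]
gripper_width: 0.159
```

Request:
{"name": "jog_arm", "arguments": {"increments": [[[0.1,0,0,-0.01,0],[0.1,0,0,-0.02,0],[0.1,0,0,-0.03,0],[0.1,0,0,-0.03,0],[0.1,0,0,-0.03,0],[0.1,0,0,-0.02,0],[0.1,0,0,0,0],[0.1,0,0,0,0]]]}}

```text
clock: 9.83
tcp_pos: [0.684, 0.1114, 0.1701]
orientation: [3.141, -0.002, 0.46]
ft_force: [-0.3, 0.1, -1.2]
gripper_width: 0.16
```

```bash
python3 - <<'E'
from plant import *
from h import *
s=state();print(s["tcp_pos"],s["orientation"],s["ft_force"],s["gripper_width"])
T=s["tcp_pos"];f=grab_frame("scene");print(proj(f,[T]), proj(f,[T-[0,0,.029-.019]]))
crop(f,140,160,100,100,6,"pics/s5.png")
E
```

```text
[0.68402205 0.11141637 0.17006009] [ 3.14083907e+00 -2.39788642e-03  4.59809945e-01] [-0.28988737  0.14689503 -1.15868114] 0.1600021328893986
[[186.73096129 210.38357839]] [[187.42852784 213.94299156]]
```

View pics/s5.png

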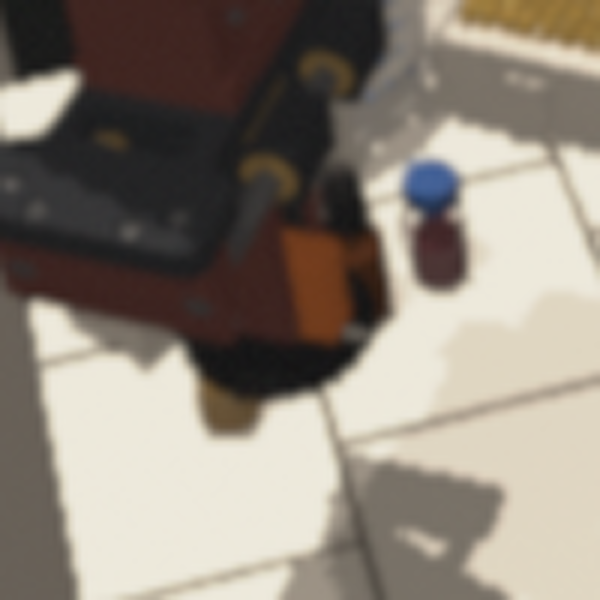

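Request:
{"name": "jog_arm", "arguments": {"increments": [[[0.1,-0.0198,0.02,0,0],[0.1,-0.0198,0.02,0,0],[0.1,-0.0198,0.02,0,0],[0.1,-0.0198,0.02,0,0],[0.1,-0.0198,0.02,0,0],[0.1,-0.0198,0.02,0,0.1],[0.1,0,0,0,0.117],[0.1,0,0,0,0.115]]]}}

```text
clock: 10.55
tcp_pos: [0.6282, -0.0506, 0.1662]
orientation: [-3.141, 0.004, 0.119]
ft_force: [-0.0, 0.2, -1.2]
gripper_width: 0.155
```

Request:
{"name": "jog_arm", "arguments": {"increments": [[[0.1,0,0,0.02,0],[0.1,0,0,0.01,0],[0.1,0,0,0,0],[0.1,0,0,0,0],[0.1,0,0,0,0],[0.1,0,0,0,0],[0.1,0,0,0,0],[0.1,0,0,0,0]]]}}

```text
clock: 11.22
tcp_pos: [0.6306, -0.0488, 0.1393]
orientation: [3.141, -0.001, 0.128]
ft_force: [0.2, 0.2, -1.4]
gripper_width: 0.157
```

```bash
python3 - <<'E'
from plant import *
from h import *
s=state();print(s["tcp_pos"],s["orientation"],s["ft_force"],s["gripper_width"])
T=s["tcp_pos"];f=grab_frame("scene");g=grab_frame("top");pickle.dump({"scene":f,"top":g},open("f2.pkl","wb"))
for q in(f,g):print(proj(q,[T,T-[0,0,.029-.019],T-[0,0,.029]]))
crop(f,215,150,90,95,6,"pics/s6.png");crop(g,195,150,90,95,6,"pics/t6.png")
E
```

```text
[ 0.63062138 -0.04883952  0.13929865] [ 3.14139387e+00 -9.72393598e-04  1.28092080e-01] [ 0.23789648  0.22597248 -1.3931434 ] 0.1572391577716464
[[265.06187829 189.40554662]
 [264.98213286 192.80845996]
 [264.83446038 199.10711522]]
[[241.86482253 200.88188886]
 [241.97615297 201.51852119]
 [242.18071776 202.68826712]]
```

View pics/s6.png

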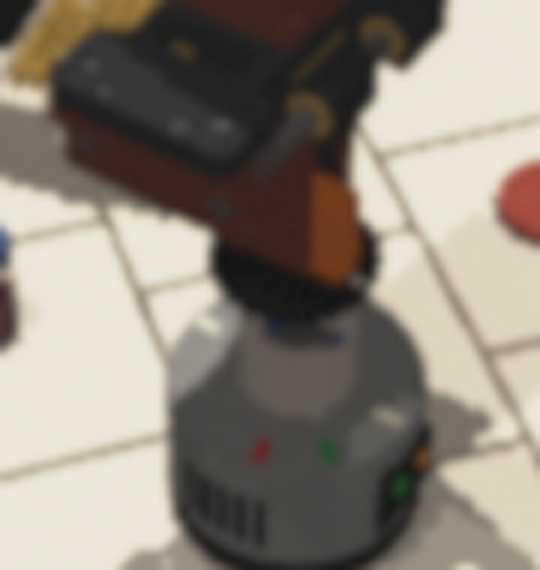

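View pics/t6.png

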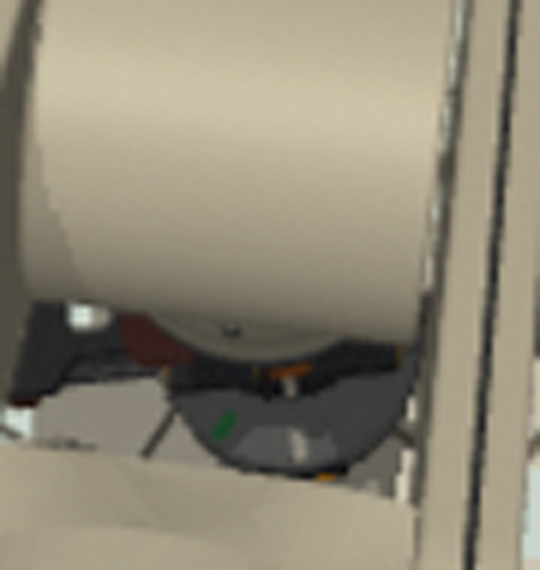

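Request:
{"name": "jog_arm", "arguments": {"increments": [[[0.1,0,0,0.005,0],[0.1,0,0,0.005,0],[0.1,0,0,0.003,0],[0.1,0,0,0.002,0],[0.1,0,0,0.002,0],[0.1,0,0,0.001,0],[0.1,0,0,0,0],[0.1,0,0,0,0]]]}}

```text
clock: 11.98
tcp_pos: [0.6303, -0.0489, 0.1207]
orientation: [-3.142, 0.0, 0.128]
ft_force: [0.5, 0.3, -0.4]
gripper_width: 0.159
```

Request:
{"name": "jog_arm", "arguments": {"increments": [[[0.1,0,0,0.002,0],[0.1,0,0,0.002,0],[0.1,0,0,0.002,0],[0.1,0,0,0.001,0],[0.1,0,0,0.001,0],[0.1,0,0,0,0],[0.1,0,0,0,0],[0.1,0,0,0,0]]]}}

```text
clock: 12.65
tcp_pos: [0.6303, -0.0489, 0.1127]
orientation: [3.142, -0.0, 0.128]
ft_force: [-0.2, 0.1, -0.9]
gripper_width: 0.16
```

Request:
{"name": "jog_arm", "arguments": {"increments": [[[0.1,0,0,0.001,0],[0.1,0,0,0.001,0],[0.1,0,0,0.001,0],[0.1,0,0,0,0],[0.1,0,0,0,0],[0.1,0,0,0,0],[0.1,0,0,0,0],[0.1,0,0,0,0]]]}}

```text
clock: 13.32
tcp_pos: [0.6304, -0.0489, 0.111]
orientation: [3.141, -0.001, 0.128]
ft_force: [-3.5, -0.0, 8.7]
gripper_width: 0.158
```

Request:
{"name": "jog_arm", "arguments": {"increments": [[[0.1,0,0,0,0.05],[0.1,0,0,0,0.05],[0.1,0,0,0,0.05],[0.1,0,0,0,0.05],[0.1,0,0,0,0.05],[0.1,0,0,0,0.05],[0.1,0,0,0,0],[0.1,0,0,0,0]]]}}

```text
clock: 13.98
tcp_pos: [0.6311, -0.0493, 0.111]
orientation: [3.141, -0.002, -0.172]
ft_force: [-1.2, -1.2, 7.3]
gripper_width: 0.159
```

```bash
python3 - <<'E'
from plant import *
from h import *
s=state();print(s["tcp_pos"],s["orientation"],s["ft_force"],s["wrist_torque"],s["gripper_width"],s["q"])
f=grab_frame("scene")
crop(f,215,150,90,95,6,"pics/s7.png")
E
```

```text
[ 0.63111107 -0.04927721  0.11100168] [ 3.14138515e+00 -2.02711836e-03 -1.72458112e-01] [-1.18437892 -1.18944695  7.30184438] [-0.20089155  0.36744052 -0.0280359 ] 0.15913866785673617 [-9.65450866e-02  5.71060994e-01  1.68078102e+00 -4.64960959e-04
  8.87745155e-01  1.64700267e+00]
```

View pics/s7.png

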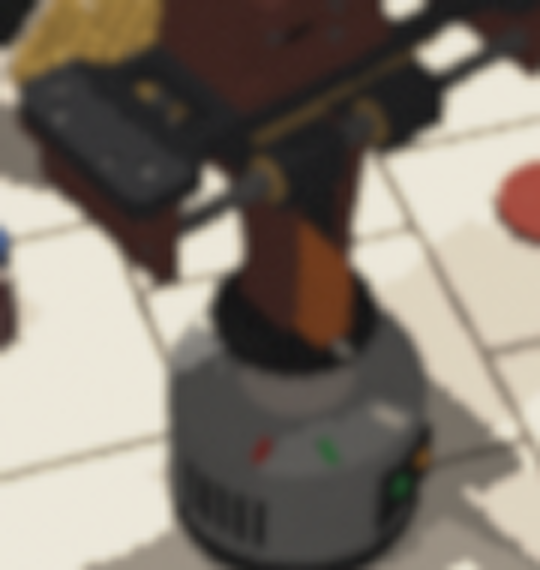

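Request:
{"name": "jog_arm", "arguments": {"increments": [[[0.1,0,0,0,0.06],[0.1,0,0,0,0.06],[0.1,0,0,0,0.06],[0.1,0,0,0,0.06],[0.1,0,0,0,0.06],[0.1,0,0,0,0.06],[0.1,0,0,0,0.04],[0.1,0,0,0,0]]]}}

```text
clock: 14.7
tcp_pos: [0.6309, -0.0497, 0.111]
orientation: [3.142, -0.002, -0.574]
ft_force: [-1.5, -2.7, 7.4]
gripper_width: 0.16
```

Request:
{"name": "jog_arm", "arguments": {"increments": [[[0.1,0,0,0,0],[0.1,0,0,0,0],[0.1,0,0,0,0],[0.1,0,0,0,0],[0.1,0,0,0,0],[0.1,0,0,0,0],[0.1,0,0,0,0],[0.1,0,0,0,0]]]}}

```text
clock: 15.37
tcp_pos: [0.6309, -0.0496, 0.111]
orientation: [3.142, -0.002, -0.572]
ft_force: [-2.3, -3.1, 7.8]
gripper_width: 0.157
```

```bash
python3 - <<'E'
from plant import *
from h import *
s=state();print(s["tcp_pos"],s["orientation"],s["ft_force"],s["wrist_torque"],s["gripper_width"],s["q"])
f=grab_frame("scene");g=grab_frame("top")
pickle.dump({"scene":f,"top":g},open("f3.pkl","wb"))
crop(f,215,150,90,95,6,"pics/s8.png");crop(f,130,100,220,230,2.6,"pics/s8w.png");crop(g,195,170,90,75,6,"pics/t8.png")
E
```

```text
[ 0.63094147 -0.0496498   0.11096795] [ 3.14154584e+00 -1.91023789e-03 -5.72062984e-01] [-2.3057247  -3.11433157  7.82622615] [-0.46558113  0.40528788 -0.03025932] 0.15676319278151765 [-9.68854476e-02  5.71063913e-01  1.68087801e+00 -1.18015046e-03
  8.87973884e-01  2.04671780e+00]
```

View pics/s8.png

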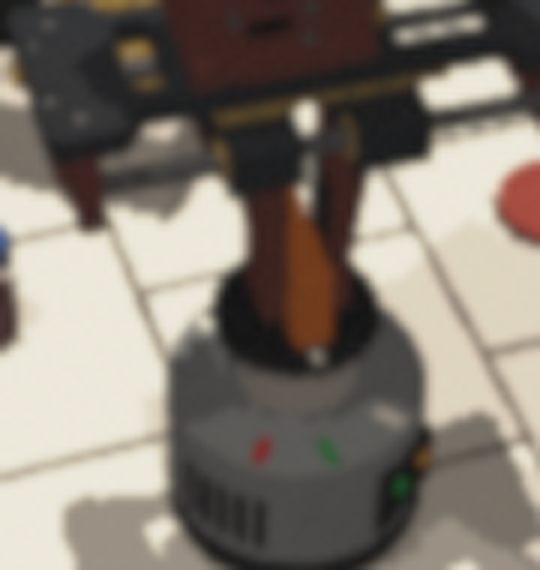

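View pics/t8.png

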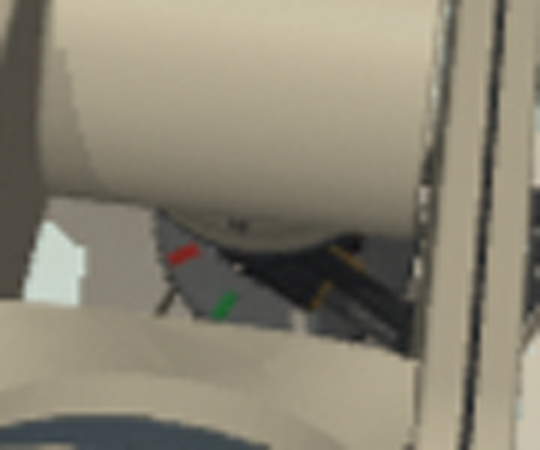

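View pics/s8w.png

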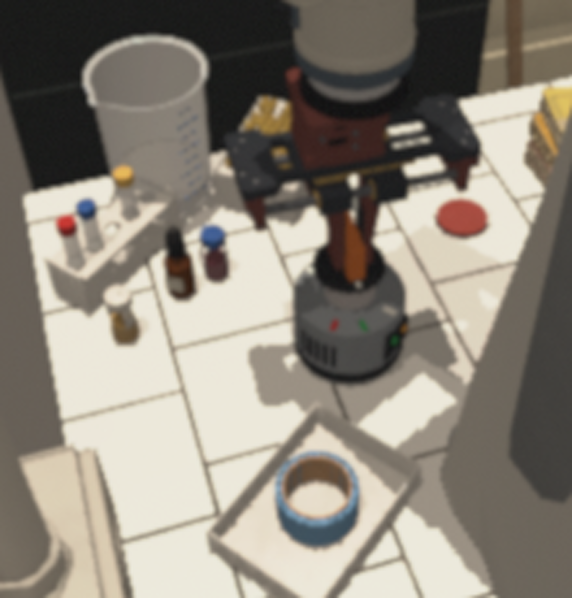

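```bash
python3 - <<'E'
from h import *
d=pickle.load(open("f3.pkl","rb"));f=d["scene"]
c=np.array([.631,-.049])
n=ray(f,[[317/6+215-.4,355/6+150-.4]],.104)[0]
for off in((0,0),(.0028,.0)):   # scene-camera bias seen on the mill marks
    v=n[:2]-c-off; print(n,np.linalg.norm(v),np.arctan2(-v[1],-v[0]))
# green mark centre in same image
g=ray(f,[[328/6+215-.4,450/6+150-.4]],.07)[0];v=g[:2]-c-[.0028,0];print(g,np.arctan2(-v[1],-v[0]))
# check notch at known orientations s7: (343,349), yaw -.172 ; s6: z .132? skip
n=ray(f,[[343/6+215-.4,349/6+150-.4]],.104)[0];v=n[:2]-c-[.0028,0];print(n,np.linalg.norm(v),np.arctan2(-v[1],-v[0]))
E
```

```text
[ 0.61250327 -0.03612921  0.104     ] 0.022534113464075616 -0.6079294445590818
[ 0.61250327 -0.03612921  0.104     ] 0.0248838896035751 -0.5436156833995296
[ 0.59976349 -0.02819476  0.07      ] -0.5486595582135898
[ 0.60757841 -0.04421355  0.104     ] 0.02665486515106784 -0.18055069048077557
```

Request:
{"name": "jog_arm", "arguments": {"increments": [[[0.1,0,0,0,0.02],[0.1,0,0,0,0],[0.1,0,0,0,0],[0.1,0,0,0,0],[0.1,0,0,0,0],[0.1,0,0,0,0],[0.1,0,0,0,0],[0.1,0,0,0,0]]]}}

```text
clock: 16.13
tcp_pos: [0.6309, -0.0497, 0.111]
orientation: [3.142, -0.002, -0.592]
ft_force: [-1.6, -2.7, 7.5]
gripper_width: 0.158
```

```bash
python3 - <<'E'
from plant import *
for i in range(3):
    s=state();print(s["tcp_pos"],s["orientation"],s["ft_force"],s["wrist_torque"],s["joint_torque"][5],s["gripper_width"],s["clock"])
finish_job()
E
```

```text
[ 0.630942   -0.04969084  0.11098665] [ 3.14155435e+00 -1.95280458e-03 -5.91954229e-01] [-1.59193519 -2.74750155  7.53181983] [-0.4776634   0.42860138  0.0264718 ] 0.0386356667149812 0.15842453644728202 16.1333
[ 0.630942   -0.04969084  0.11098665] [ 3.14155435e+00 -1.95280458e-03 -5.91954229e-01] [-1.59193519 -2.74750155  7.53181983] [-0.4776634   0.42860138  0.0264718 ] 0.0386356667149812 0.15842453644728202 16.1333
[ 0.630942   -0.04969084  0.11098665] [ 3.14155435e+00 -1.95280458e-03 -5.91954229e-01] [-1.59193519 -2.74750155  7.53181983] [-0.4776634   0.42860138  0.0264718 ] 0.0386356667149812 0.15842453644728202 16.1333
the job is handed in; nothing more can be done
```

I lifted the roll off the neck and laid it flat in the white tray. The lid is in the mill's mouth and turned clockwise to the green marks, and the arm is still gripping it there. I handed the job in at 16.1 s.

- **Lid seated:** the arm met the rim at the expected height (TCP 111 mm, about 8 N downward push), and the scene picture shows the flange on the rim.
- **Twist:** I turned the tool 0.72 rad. With the full 0.17 rad of free play, that puts the ring at about 0.55 rad; it can't be past about 0.72, below the 1.0 lock point.
- **Bar direction:** before the last 0.02 rad, the picture put the bar at -0.54 to -0.61 rad and the green mark at about -0.55. The tool itself read -0.57 then, and -0.59 at the end.
- **Bystanders:** in the last wide picture, taken just before that final 0.02 rad, the roll is flat in the tray. The vials, dropper bottle and petri dish look unmoved; I judged that by eye.

**Not confirmed or in disagreement:**
- **Ring angle:** I couldn't read it directly. The wrist torque about the vertical was too noisy to confirm the spring load.
- **Cameras:** the two cameras differed by about 2.5 mm on the mill's position. I used the top camera, which matched where I had released the roll to within 1 mm.

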